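# Load the cup warmer and close it up

### The job

Take the espresso cup off the drip tray and stand it upright in the pulled-out tray of the cup warmer, beside the cup already there; set it down, do not drop it. Then push the warmer's tray gently all the way home, and after that swing the lid down until it is fully shut. Keep both cups upright and leave everything else on the counter where it stands.

Things in the scene. Friction and masses are not known exactly. Their poses are not given: they have to be found in the camera images.
- cup_mid (a point): centre (half-way up) of the white ceramic espresso cup to be loaded, standing on the drip tray: straight-sided round cup, 62 mm outside diameter at the rim, 58 mm high, wall 4 mm, about 0.14 kg; its loop handle sticks out about 22 mm along this point's +y, z is up. It can be gripped across its outside along its x axis.
- cup2_mid (a point): centre (half-way up) of an equal cup, already standing loose in the warmer's tray on its -y half, handle along its own +y (towards the tray's -y side wall). It rides along when the tray is pushed.
- tray_floor (a point): centre of the inner floor of the warmer's pull-out tray (moves with the tray); x points into the warmer (the way the tray is pushed home), y to the left seen along x, z up. The inner floor measures 143 mm (x) by 264 mm (y); side and rear walls rise 15 mm above the floor, the front wall 48 mm. The floor is 17 mm above the counter. The +y half is free.
- tray_front (a point): middle of the tray's plain front panel, on its outer face (faces -x of this frame), 42 mm above the counter; the panel is 276 mm wide and reaches from 12 to 65 mm above the counter. No handle: it is pushed on this face. With the tray home this face is flush with the front edges of the warmer's side walls.
- tray (a joint): how far the tray is pulled out, m: 0 is fully home (end stop), starts 0.07 to 0.10; friction about 1.5 N, stays where left.
- lid_hinge (a point): middle of the lid's hinge line along the top of the warmer's rear wall, 95 mm above the counter. The axes turn with the lid: y runs along the hinge line, -x points from the hinge to the lid's free edge, +z is the lid's outer side (upward when shut, away from the robot when it stands up). The steel warmer is 160 mm deep, 292 mm wide, 95 mm high, open at the top and front; its side walls are 8 mm thick.
- lid_edge (a point): middle of the lid's free edge on its outer side, 166 mm from the hinge. The lid is an aluminium plate 292 mm wide, 6 mm thick above the hinge line (outer face 6 mm to +z), with a lip at the free edge that reaches 32 mm to the inner side and drops over the tray's front panel when shut. Its outer face is clear to push on.
- lid (a joint): lid angle, rad: 0 is shut (horizontal, end stop), 1.57 stands upright; starts 1.3 to 1.55; a stiff friction hinge (about 0.4 N m) that stays where it is left, so it must be pushed all the way down (about 3 to 6 N at 120 mm from the hinge).
- jug: bystander: steel milk jug, 72 mm wide, 95 mm high, handle along its -x, standing on the drip tray about 120 to 175 mm from the cup, either one nearer the robot; origin at the centre of its underside. The drip tray is a fixed flat plate 250 x 150 mm, 18 mm high; it may be on either side of the warmer, a 100 mm high black knock box on the other.
- tamper: bystander: dark coffee tamper, 58 mm wide, 90 mm high, beside the warmer towards the rear; origin under its centre.
- jar: bystander: amber glass jar with a steel cap, 76 mm wide, 110 mm high, beside the warmer towards the rear; origin under its centre. Behind it to the sides stand a saucer stack and a 200 mm syrup bottle.
There are look-alikes about, which are no part of the job. What is shaped like the part that bears cup_mid but red is not meant.

How it is judged:
On the way, in this order (a step that is already met when the one before it is completed fails the run):
1. the cup stands upright on the floor of the pulled-out tray, let go (x of cup_mid in the frame of tray_floor between -0.074 and 0.074 m and y of cup_mid in the frame of tray_floor between -0.135 and 0.135 m and z of cup_mid in the frame of tray_floor between 0.024 and 0.034 m and angle between cup_mid's own z axis and vertical below 0.12 rad and contact force between the fingers and cup below 0.1 N and value of joint tray above 0.03 m), for 0.2 s.
2. the tray is home with both cups upright in it, the lid still up (x of cup_mid in the frame of tray_floor between -0.074 and 0.074 m and y of cup_mid in the frame of tray_floor between -0.135 and 0.135 m and z of cup_mid in the frame of tray_floor between 0.024 and 0.034 m and angle between each of cup_mid, cup2_mid's own z axis and vertical below 0.12 rad and x of cup2_mid in the frame of tray_floor between -0.074 and 0.074 m and y of cup2_mid in the frame of tray_floor between -0.135 and 0.135 m and z of cup2_mid in the frame of tray_floor between 0.024 and 0.034 m and value of joint tray below 0.006 m and value of joint lid above 0.8 rad), for 0.2 s.
3. the lid is shut (value of joint lid below 0.06 rad), for 0.2 s.
At the end, for the whole second after the job is handed in: Both cups stand upright (within 0.12 rad) and at rest on the floor of the warmer's tray, the tray is home within 6 mm, and the lid is shut within 0.06 rad and at rest (x of cup_mid in the frame of tray_floor between -0.074 and 0.074 m and y of cup_mid in the frame of tray_floor between -0.135 and 0.135 m and z of cup_mid in the frame of tray_floor between 0.024 and 0.034 m and angle between each of cup_mid, cup2_mid's own z axis and vertical below 0.12 rad and x of cup2_mid in the frame of tray_floor between -0.074 and 0.074 m and y of cup2_mid in the frame of tray_floor between -0.135 and 0.135 m and z of cup2_mid in the frame of tray_floor between 0.024 and 0.034 m and value of joint tray below 0.006 m and value of joint lid below 0.06 rad and velocity of joint lid between -0.05 and 0.05 rad/s and linear speed of each of cup, cup2 below 0.03 m/s); the robot touches nothing.
It fails at once if the cup is dropped or thrown (faster than 0.6 m/s while not held) (contact force between the fingers and cup below 0.05 N and linear speed of cup above 0.6 m/s).
It fails at once if the tray is slammed (pushed in faster than 0.4 m/s) (velocity of joint tray below -0.4 m/s).
It fails at once if a cup is tipped by more than 0.6 rad (angle between any of cup_mid, cup2_mid's own z axis and vertical above 0.6 rad).
It fails at once if a bystander (jug, tamper or jar) is moved more than 30 mm (distance of any of jug, tamper, jar from where it was at the start of the episode above 0.03 m).
It also fails if it takes over 70 s, if anything falls off the work surface, if the arm or the gripper's body presses on something with over 40 N, if the wrist force passes 120 N, or if a joint passes its speed limit or range.

### The arm

A 6-joint arm with a two-finger parallel gripper is mounted at the origin on the work surface. World frame = base frame: x ahead of the robot, y to its left, z up, the work surface at z = 0. Lengths are in m, angles in rad, forces in N, time in s.
With the tool pointing down it reaches from about 0.35 to 1 m from the base axis. Payload 7.1 kg.
Tool frame: the origin (TCP) lies on the mounting face of the last link; the fingertips stand 173 mm ahead of it and the grasp point (between the pads) lies 155 mm ahead of it; z points along the fingers, y is the direction in which the jaws open and shut (so a half turn about z gives the same grasp; the last joint's range is limited). The gripper opens to 85 mm and grips with 20 to 120 N. Pads are 22 mm wide; open, the fingers measure 114 mm over their backs; the gripper's body (76 mm by 85 mm) begins 54 mm behind the grasp point. The pads swing forward as they close: fully open they stand 13 mm farther back than shut.
Start: joints at [1.299, 0.423, 1.63, -0, 1.089, -0.019], TCP at [0.156, 0.605, 0.405] pointing down, gripper open.
Joint ranges: [-3, 3], [-0.9, 2.11], [0.09, 2.58], [-1.31, 4.45], [0.11, 2.69], [-2.54, 2.54]. Speed limits (rad/s): [2.39, 2.39, 3.01, 3.14, 3.14, 3.14].

### API

Orientations are given as [roll, pitch, yaw] about the fixed x, y, z axes, in that order (R = Rz(yaw) Ry(pitch) Rx(roll)).
In Python, from cell import sensors, optics, job_done gives the robot as it stands.
- The arm moves only by the tool play_rows, never from a script. Its argument "steps" is a list of rows, each a list of 3 entries, a list of its own where there are three numbers: the shift along the tool's x, y, z in m, then the turn, a rotation vector about the tool's x, y, z in degrees, then the opening in per cent of the stroke, from 0 (shut) to 100 (fully open). A call has 1 to 5 rows; each row is the pose to reach, as a shift and turn from the pose commanded when the call began, along the tool's axes at that moment; what a row does not reach only later rows make up. A row lasts 1/8 s, in which the tool goes at most 62.5 mm and 10.7 degrees, less where a joint would pass 70% of its speed; a pose out of reach is approached as far as the arm can. A call with a gripper value outside its range is refused whole. The fingers move at their own pace and stop on an object; "squeeze" is the grip in N (left out, the last holds). Time passes only in rows, so rows that repeat a pose let the fingers close. It gives the time, the measured TCP pose, the force and the opening at its end, in the units of the state.
- sensors.state(): the state, without advancing time (a new reading comes with each control period).
- optics.capture(name): name is "scene" or "side" or "wrist"; returns the picture (420x560x3 uint8, red, green, blue); there is no depth.
- optics.calibration(name): a dict with "K" (3x3 intrinsics, pixels), "extrinsics" (4x4, takes a point from camera to world coordinates); the wrist camera has in their place "tool_from_camera" (4x4, takes a point from camera to tool coordinates, whose origin is the TCP and whose axes are the flange's). Camera axes: x right, y up, looking along -z (the intrinsics and any distortion apply to the point x, -y, -z); pixel columns grow to the right and rows downward; lengths in m; the calibration is good to about 2 mm. A picture is of the moment at which its call begins: read the wrist's pose just before it. calibration takes no time and is no camera call.
- job_done(): hands the job in, once; it reports no verdict.
The state is a dict: "time_s": time; "q": joint angles; "qvel": joint speeds; "joint_efforts": joint torques, N m; "position": TCP position; "eef_rot": TCP orientation; "ft_force": force on the tool from outside, world axes, zero at the start; "wrist_torque": the same for the moment, N m; "grip_width": finger opening in m.
Only numpy, scipy, OpenCV 4.12 (cv2) and the standard library are available. Lean on these libraries where they do the work, as an engineer would, in place of code of your own. Each camera call takes 0.05 s, during which the arm holds its last target.

## Working session

There is one attempt and no reset: what is moved stays moved. The work goes in short steps, Python scripts to look and compute and a tool call to move; the robot and the scene stay as the last step left them, time stands still between calls to the robot, and variables do not carry over. Pictures are saved under pics/ and viewed, and the job is handed in when it is done.

Besides the shell and the picture viewer there is one more tool, called as name(argument=value, ...), one argument or row to a line, values as JSON. play_rows: Moves the arm, as the interface text tells. Its arguments: {"type":"object","properties":{"steps":{"type":"array","items":{"type":"array"}},"squeeze":{"type":"number"}},"required":["steps"]}

```bash
mkdir -p pics; ls; python3 - <<'E'
from cell import sensors, optics
import cv2
print(sensors.state())
for n in ["scene","side","wrist"]:
    c=optics.calibration(n); print(n,c)
    im=optics.capture(n); cv2.imwrite(f"pics/{n}0.png",im[:,:,::-1])
E
```

```text
pics
{'time_s': 0.0, 'q': array([ 1.29901825e+00,  4.23848276e-01,  1.63074547e+00,  1.39218345e-05,
        1.08859820e+00, -1.89861333e-02]), 'qvel': array([-0.00111136,  0.00045684, -0.0012335 , -0.00223265, -0.00028089,
       -0.0007376 ]), 'joint_efforts': array([-2.81953755e-03, -5.57406914e+01, -2.81725216e+01, -1.73817793e-04,
        7.61324423e-03, -1.06033486e-06]), 'position': array([0.15620166, 0.60485413, 0.40391904]), 'eef_rot': array([-3.13999388e+00, -4.26844130e-05,  2.88879421e+00]), 'ft_force': array([0.74445761, 0.33265398, 0.40988875]), 'wrist_torque': array([0.03265277, 0.0259717 , 0.00762005]), 'grip_width': 0.0852815885847704}
scene {'K': array([[440.55958025,   0.        , 282.1141891 ],
       [  0.        , 440.55958025, 213.09298811],
       [  0.        ,   0.        ,   1.        ]]), 'extrinsics': array([[ 0.64241536, -0.60899087,  0.4652232 ,  1.21369194],
       [ 0.76632432,  0.504903  , -0.39726565, -0.63686956],
       [ 0.00703856,  0.61172141,  0.79104195,  1.19817557],
       [ 0.        ,  0.        ,  0.        ,  1.        ]])}
side {'K': a
[... 242 characters left out ...]
27435 , -0.55657525,  0.81663542,  0.8830991 ],
       [-0.01804245,  0.82776447,  0.56078556,  0.77860656],
       [ 0.        ,  0.        ,  0.        ,  1.        ]])}
wrist {'K': array([[344.93318096,   0.        , 280.78587979],
       [  0.        , 344.93318096, 213.84660458],
       [  0.        ,   0.        ,   1.        ]]), 'tool_from_camera': array([[ 5.89113733e-04,  9.63385098e-01,  2.68120880e-01,
         6.69994697e-02],
       [ 9.99999360e-01, -8.26488538e-04,  7.72462723e-04,
        -3.08497642e-05],
       [ 9.65777910e-04,  2.68120254e-01, -9.63384968e-01,
         3.00463463e-02],
       [ 0.00000000e+00,  0.00000000e+00,  0.00000000e+00,
         1.00000000e+00]])}
```

View pics/scene0.png

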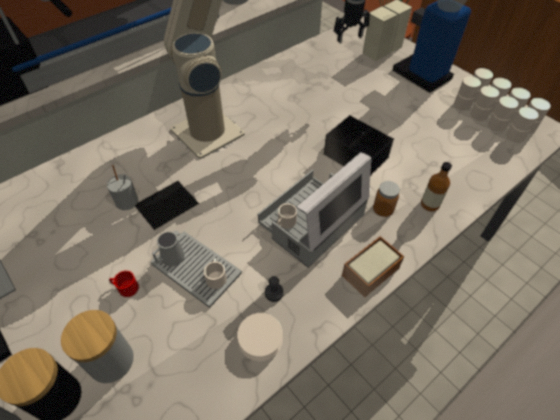

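View pics/side0.png

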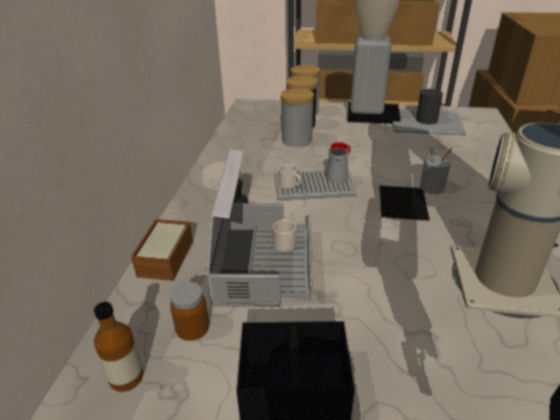

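View pics/wrist0.png

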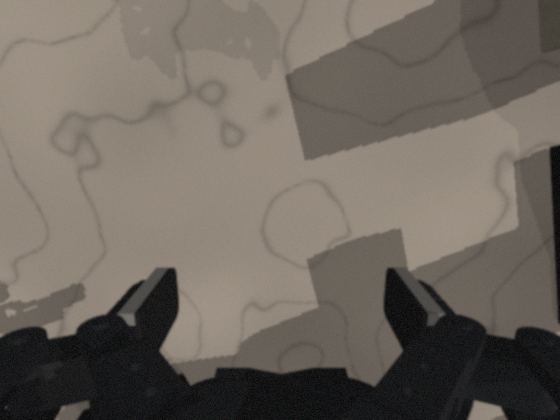

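```bash
cat > h.py <<'E'
import numpy as np, cv2
from cell import sensors, optics
from scipy.spatial.transform import Rotation as R
def cam(n,st=None):
    c=optics.calibration(n)
    if n=="wrist":
        T=np.eye(4);T[:3,:3]=R.from_euler('xyz',st['eef_rot']).as_matrix();T[:3,3]=st['position']
        E=T@c["tool_from_camera"]
    else: E=c["extrinsics"]
    return c["K"],E
def ray(C,uv):
    K,E=C
    d=np.array([(uv[0]-K[0,2])/K[0,0],-(uv[1]-K[1,2])/K[1,1],-1.])
    d=E[:3,:3]@d
    return E[:3,3],d/np.linalg.norm(d)
def proj(C,p):
    K,E=C
    q=E[:3,:3].T@(np.asarray(p,float)-E[:3,3])
    return np.array([K[0,0]*q[0]/-q[2]+K[0,2],K[1,1]*-q[1]/-q[2]+K[1,2]])
def atz(C,uv,z):
    o,d=ray(C,uv); return o+d*(z-o[2])/d[2]
def tri(obs):
    A=np.zeros((3,3));b=np.zeros(3);rs=[ray(C,u) for C,u in obs]
    for o,d in rs:
        M=np.eye(3)-np.outer(d,d);A+=M;b+=M@o
    p=np.linalg.solve(A,b)
    return p,[round(1000*np.linalg.norm((np.eye(3)-np.outer(d,d))@(p-o)),1) for o,d in rs]
def crop(src,x0,y0,w,h,out,s=None):
    im=cv2.imread(src) if isinstance(src,str) else src
    s=s or min(800/w,600/h); s=int(s)
    c=cv2.resize(im[y0:y0+h,x0:x0+w],None,fx=s,fy=s,interpolation=cv2.INTER_CUBIC)
    # ticks
    for x in range((x0+9)//10*10,x0+w,10):
        cv2.line(c,((x-x0)*s,0),((x-x0)*s,6),(0,0,255),1)
        if x%20==0: cv2.putText(c,str(x),((x-x0)*s,16),0,.35,(0,0,255),1)
    for y in range((y0+9)//10*10,y0+h,10):
        cv2.line(c,(0,(y-y0)*s),(6,(y-y0)*s),(0,0,255),1)
        if y%20==0: cv2.putText(c,str(y),(8,(y-y0)*s+4),0,.35,(0,0,255),1)
    cv2.imwrite(out,c)
E
python3 - <<'E'
from h import *
crop("pics/scene0.png",130,220,130,95,"pics/c1.png")
crop("pics/scene0.png",250,145,130,120,"pics/c2.png")
crop("pics/side0.png",260,130,110,75,"pics/c3.png")
crop("pics/side0.png",200,145,130,165,"pics/c4.png")
E
```

```text
(no output)
```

View pics/c1.png

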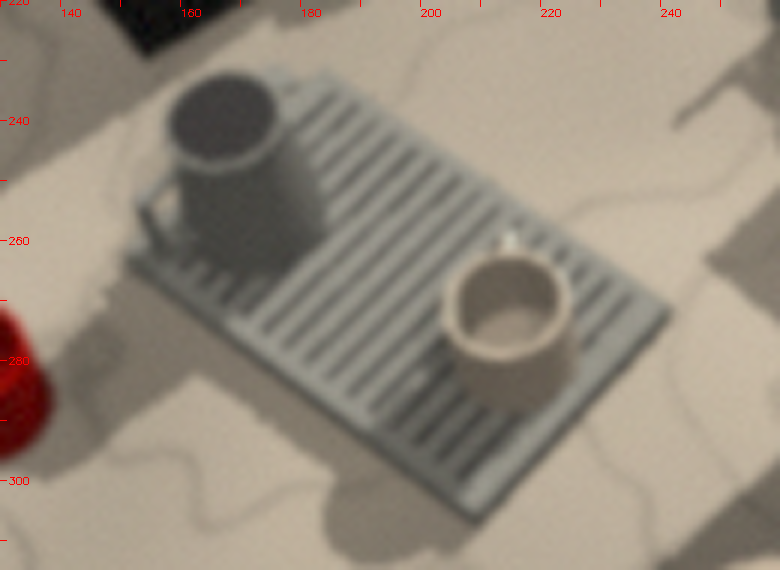

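View pics/c2.png

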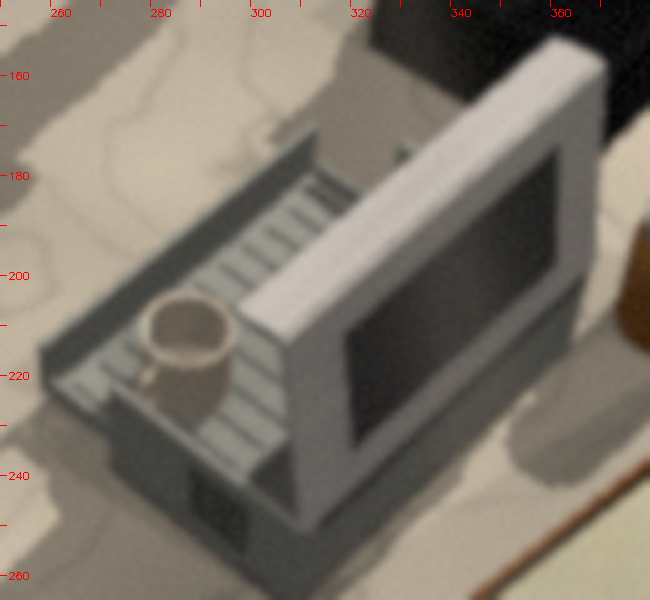

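View pics/c3.png

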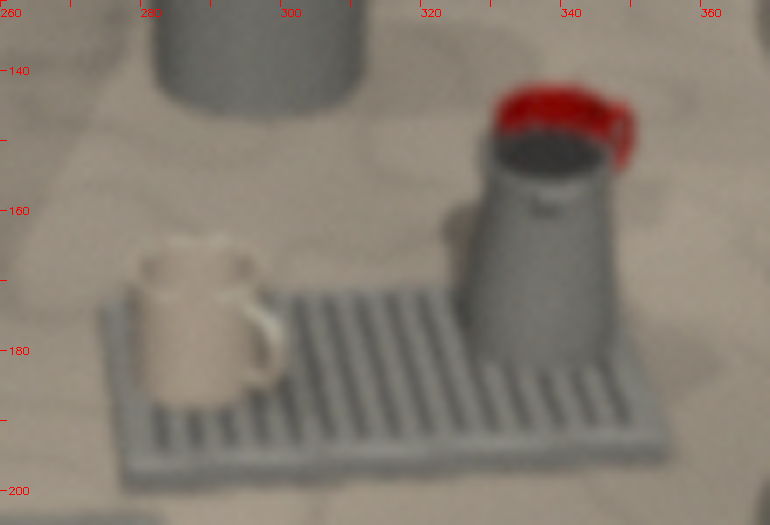

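View pics/c4.png

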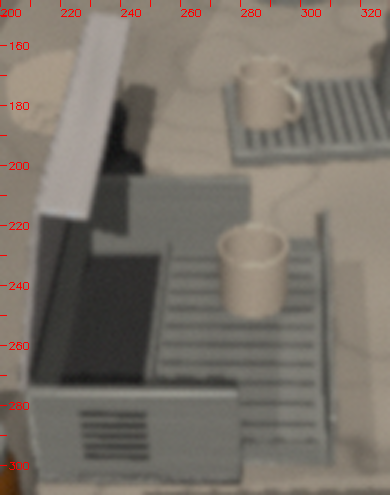

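```bash
python3 - <<'E'
from h import *
S=cam("scene");D=cam("side")
print("cup rim",tri([(S,(213,269.5)),(D,(287.7,168))]))
print("cup S at .076",atz(S,(213,269.5),.076),"D",atz(D,(287.7,168),.076))
print("cup2 rim",tri([(S,(287.3,208.5)),(D,(282,229.5))]), atz(S,(287.3,208.5),.075),atz(D,(282,229.5),.075))
print("handle S",atz(S,(213,260),.065))
print("jug rim",atz(S,(166.5,240.5),.113),tri([(S,(166.5,240.5)),(D,(338,153))]))
print("front panel top -y,+y",atz(S,(256.5,214.5),.065),atz(S,(310,171),.065))
print("side panel ",atz(D,(317,216),.065),atz(D,(327.5,298),.012))
print("lid edge corners outer -y,+y",atz(S,(306.5,211.5),.26),atz(S,(367,158),.26))
print("lid base corner -y (hinge)", atz(S,(311,250),.095),atz(D,(211,273),.095))
print("warmer front top +y corner",atz(D,(239,274),.095), "-y", atz(D,(249,177),.095),atz(S,(272,225),.095))
print("rear bottom", atz(D,(210,303),0),"front bottom +y",atz(D,(240,303),0))
E
```

```text
cup rim (array([ 0.58506734, -0.36249694,  0.0748491 ]), [np.float64(1.1), np.float64(1.1)])
cup S at .076 [ 0.58453871 -0.36305007  0.076     ] D [ 0.58559832 -0.35932284  0.076     ]
cup2 rim (array([ 0.55248483, -0.04482926,  0.07150267]), [np.float64(4.9), np.float64(4.9)]) [ 0.54943347 -0.0477114   0.075     ] [ 0.55564336 -0.03641783  0.075     ]
handle S [ 0.55123765 -0.34172006  0.065     ]
jug rim [ 0.43544125 -0.42171003  0.113     ] (array([ 0.43078083, -0.42065208,  0.10725163]), [np.float64(0.5), np.float64(0.5)])
front panel top -y,+y [ 0.49867253 -0.13541463  0.065     ] [0.46652756 0.12773087 0.065     ]
side panel  [ 0.47163364 -0.12253972  0.065     ] [0.42426762 0.12960138 0.012     ]
lid edge corners outer -y,+y [ 0.69980862 -0.11151249  0.26      ] [0.66435311 0.1630105  0.26      ]
lid base corner -y (hinge) [ 0.72609059 -0.10585559  0.095     ] [0.68512638 0.16972477 0.095     ]
warmer front top +y corner [0.6221176  0.16453505 0.095     ] -y [ 0.68899199 -0.25679452  0.095     ] [ 0.58064462 -0.13696439  0.095     ]
rear bottom [0.69727778 0.17135129 0.        ] front bottom +y [0.62704048 0.16173162 0.        ]
```

```bash
cat >> h.py <<'E'
def goto(p,yaw_deg,st=None):
    st=st or sensors.state()
    Rc=R.from_euler('xyz',st['eef_rot'])
    Rt=R.from_euler('xyz',[np.pi,0,np.radians(yaw_deg)])
    sh=Rc.inv().apply(np.asarray(p)-st['position'])
    rv=np.degrees((Rc.inv()*Rt).as_rotvec())
    print("shift",np.round(sh,4),"rot",np.round(rv,2))
E
python3 -c "
from h import *
goto((.57,-.352,.42),150)"
```

```text
shift [-0.6399 -0.823  -0.0149] rot [-7.000e-02  1.000e-02  1.552e+01]
```

play_rows(
  steps=[
    [[-0.19,-0.24,-0.015],[0,0,5],100],
    [[-0.19,-0.24,-0.015],[0,0,5],100],
    [[-0.19,-0.24,-0.015],[0,0,5],100],
    [[-0.19,-0.24,-0.015],[0,0,5],100],
    [[-0.19,-0.24,-0.015],[0,0,5],100],
  ],
)

```text
time_s: 0.78
position: [0.2805, 0.3232, 0.4198]
eef_rot: [-3.142, 0.0, 2.802]
ft_force: [1.0, 0.5, 1.1]
grip_width: 0.0853
```

```bash
python3 -c "
from h import *
goto((.57,-.352,.42),150)"
```

```text
shift [-4.980e-01 -5.401e-01 -1.000e-04] rot [-0.000e+00  1.000e-02  1.053e+01]
```

play_rows(
  steps=[
    [[-0.2,-0.22,0],[0,0,5],100],
    [[-0.2,-0.22,0],[0,0,5],100],
    [[-0.2,-0.22,0],[0,0,5],100],
    [[-0.2,-0.22,0],[0,0,5],100],
    [[-0.2,-0.22,0],[0,0,5],100],
  ],
)

```text
time_s: 1.4
position: [0.3958, 0.0489, 0.4199]
eef_rot: [3.141, 0.001, 2.713]
ft_force: [0.3, 0.4, 0.1]
grip_width: 0.0854
```

```bash
python3 -c "
from h import *
goto((.57,-.352,.42),150)"
```

```text
shift [-0.3251 -0.2922  0.    ] rot [0.02 0.03 5.44]
```

play_rows(
  steps=[
    [[-0.21,-0.19,0],[0,0,3],100],
    [[-0.21,-0.19,0],[0,0,3],100],
    [[-0.21,-0.19,0],[0,0,3],100],
    [[-0.21,-0.19,0],[0,0,3],100],
    [[-0.21,-0.19,0],[0,0,3],100],
  ],
)

```text
time_s: 2.02
position: [0.5085, -0.2117, 0.4195]
eef_rot: [-3.141, 0.0, 2.66]
ft_force: [1.0, 1.2, 0.8]
grip_width: 0.0856
```

```bash
python3 -c "
from h import *
goto((.57,-.352,.42),150)"
```

```text
shift [-0.1196 -0.0958 -0.0005] rot [-0.01  0.02  2.39]
```

play_rows(
  steps=[
    [[-0.12,-0.096,0],[0,0,2.4],100],
    [[-0.12,-0.096,0],[0,0,2.4],100],
    [[-0.12,-0.096,0],[0,0,2.4],100],
    [[-0.12,-0.096,0],[0,0,2.4],100],
  ],
)

```text
time_s: 2.52
position: [0.5701, -0.3512, 0.4188]
eef_rot: [-3.142, -0.0, 2.618]
ft_force: [-0.1, -0.6, 0.6]
grip_width: 0.0854
```

```bash
python3 - <<'E'
from h import *
st=sensors.state(); print(st['position'],st['eef_rot'],np.abs(st['qvel']).max())
im=optics.capture("wrist")[:,:,::-1]; cv2.imwrite("pics/w1.png",im)
C=cam("wrist",st); print(proj(C,(.585,-.362,.076)))
E
```

```text
[ 0.57011357 -0.35118189  0.41881071] [-3.14150516e+00 -4.94073490e-04  2.61797285e+00] 0.05692275862427457
[278.78406294 212.1739718 ]
```

View pics/w1.png

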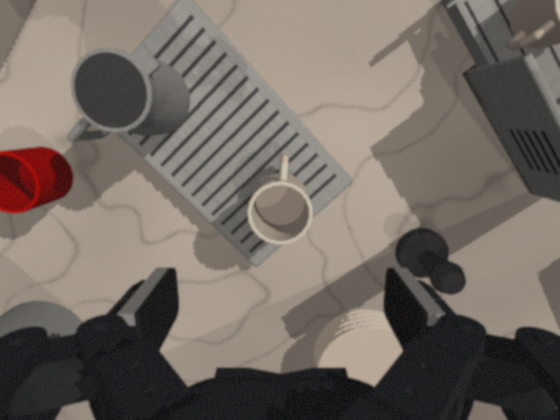

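```bash
python3 - <<'E'
from h import *
crop("pics/w1.png",230,145,105,110,"pics/c5.png")
E
```

```text
(no output)
```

View pics/c5.png

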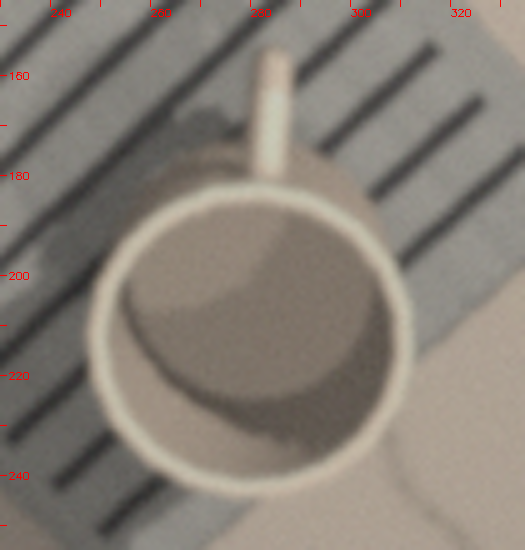

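```bash
python3 - <<'E'
from h import *
from cell import sensors
st={'position':np.array([0.57011357,-0.35118189,0.41881071]),'eef_rot':np.array([-3.1415,-0.000494,2.61797])}
C=cam("wrist",st);S=cam("scene");D=cam("side")
p,e=tri([(C,(280.2,213)),(S,(213,269.5)),(D,(287.7,168))]);print(p,e)
c=atz(C,(280.2,213),.076);print(c)
for z in(.05,.06): 
  h=atz(C,(283.7,157),z); d=h-c; print(h,np.degrees(np.arctan2(d[1],d[0])),np.hypot(d[0],d[1]))
print("jug",atz(C,(112,90),.113))
b=atz(C,(150,90),.018)
E
```

```text
[ 0.58560302 -0.36197458  0.07527327] [np.float64(1.1), np.float64(1.6), np.float64(0.7)]
[ 0.58636121 -0.36125107  0.076     ]
[ 0.5451987  -0.33361998  0.05      ] 146.12778941400998 0.04957650421777888
[ 0.54422223 -0.33314677  0.06      ] 146.2989739174984 0.050651214512018046
jug [ 0.43078418 -0.41794179  0.113     ]
```

```bash
python3 -c "
from h import *
goto((.586,-.3615,.213),146)"
```

```text
shift [-0.0202 -0.002   0.2058] rot [ 0.01 -0.08  4.05]
```

play_rows(
  steps=[
    [[-0.02,-0.002,0.03],[0,0,4],100],
    [[-0.02,-0.002,0.08],[0,0,4],100],
    [[-0.02,-0.002,0.12],[0,0,4],100],
    [[-0.02,-0.002,0.13],[0,0,4],100],
    [[-0.02,-0.002,0.13],[0,0,4],100],
  ],
)

```text
time_s: 3.2
position: [0.5863, -0.3605, 0.2901]
eef_rot: [3.142, -0.0, 2.551]
ft_force: [-0.2, 0.9, 0.7]
grip_width: 0.0853
```

```bash
python3 - <<'E'
from h import *
st=sensors.state()
im=optics.capture("wrist")[:,:,::-1]; cv2.imwrite("pics/w2.png",im)
C=cam("wrist",st); print(proj(C,(.586,-.3615,.076)))
goto((.586,-.3615,.213),146)
E
```

```text
[278.73651919 241.292179  ]
shift [ 0.0004 -0.001   0.0783] rot [0.   0.1  0.15]
```

View pics/w2.png

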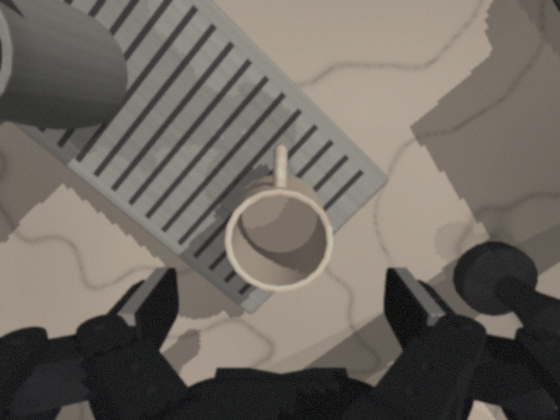

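play_rows(
  steps=[
    [[0,-0.001,0.03],[0,0,0],100],
    [[0,-0.001,0.06],[0,0,0],100],
    [[0,-0.001,0.077],[0,0,0],100],
    [[0,-0.001,0.077],[0,0,0],100],
  ],
)

```text
time_s: 3.75
position: [0.5858, -0.3619, 0.2128]
eef_rot: [3.142, -0.0, 2.55]
ft_force: [0.1, 0.5, 0.6]
grip_width: 0.0855
```

play_rows(
  steps=[
    [[0,0,0],[0,0,0],60],
    [[0,0,0],[0,0,0],50],
    [[0,0,0],[0,0,0],40],
    [[0,0,0],[0,0,0],40],
    [[0,0,0],[0,0,0],40],
  ],
  squeeze=30,
)

```text
time_s: 4.38
position: [0.5864, -0.3623, 0.2145]
eef_rot: [3.142, 0.003, 2.55]
ft_force: [-0.2, 0.3, 8.0]
grip_width: 0.0594
```

```bash
python3 - <<'E'
from h import *
print(sensors.state())
im=optics.capture("wrist")[:,:,::-1]; cv2.imwrite("pics/w3.png",im)
E
```

```text
{'time_s': 4.375, 'q': array([-5.70701989e-01,  7.46396436e-01,  1.56275145e+00, -3.20018732e-05,
        8.29559635e-01, -1.55007886e+00]), 'qvel': array([ 0.00099832,  0.00033582, -0.00100205,  0.00061276,  0.00148628,
        0.0004599 ]), 'joint_efforts': array([-1.59140113e-01, -6.30038667e+01, -2.02846116e+01,  1.15054805e-03,
       -1.57211269e-01, -2.62329192e-02]), 'position': array([ 0.58637931, -0.36229424,  0.21450615]), 'eef_rot': array([3.14155655e+00, 2.88500012e-03, 2.55019472e+00]), 'ft_force': array([-0.23293434,  0.31105631,  7.99327354]), 'wrist_torque': array([-0.00223377,  0.05664003, -0.04167816]), 'grip_width': 0.05937182977242971}
```

View pics/w3.png

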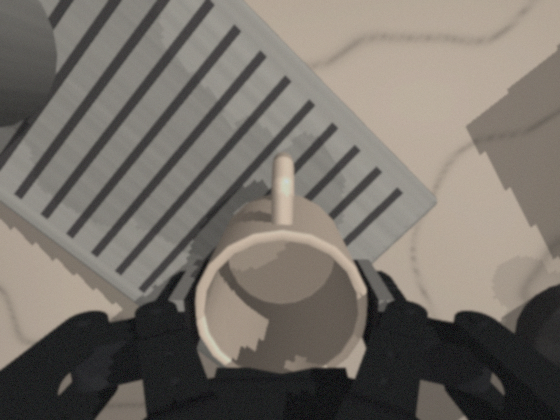

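play_rows(
  steps=[
    [[0,0,-0.015],[0,0,0],40],
    [[0,0,-0.04],[0,0,0],40],
    [[0,0,-0.08],[0,0,0],40],
    [[0,0,-0.12],[0,0,0],40],
    [[0,0,-0.16],[0,0,0],40],
  ],
)

```text
time_s: 5.05
position: [0.5854, -0.3617, 0.3748]
eef_rot: [3.142, 0.0, 2.55]
ft_force: [0.4, -0.1, -0.7]
grip_width: 0.06
```

```bash
python3 - <<'E'
from h import *
st=sensors.state();print(st['ft_force'],st['grip_width'],st['position'])
im=optics.capture("wrist")[:,:,::-1]; cv2.imwrite("pics/w4.png",im)
goto((.48,0,.45),187)
E
```

```text
[ 0.41439146 -0.12966295 -0.74355508] 0.060020527326692774 [ 0.58542437 -0.36173554  0.37481568]
shift [ 0.2901  0.2415 -0.0714] rot [ -0.17   0.49 -40.88]
```

View pics/w4.png

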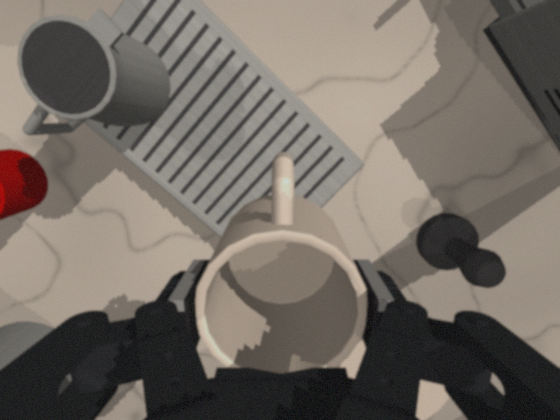

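play_rows(
  steps=[
    [[0.03,0.024,-0.03],[0,0,-3],40],
    [[0.07,0.058,-0.06],[0,0,-8],40],
    [[0.11,0.091,-0.075],[0,0,-13],40],
    [[0.15,0.124,-0.075],[0,0,-19],40],
    [[0.19,0.157,-0.075],[0,0,-25],40],
  ],
)

```text
time_s: 5.72
position: [0.5145, -0.1241, 0.4487]
eef_rot: [3.142, 0.001, 2.99]
ft_force: [0.9, -0.5, -1.8]
grip_width: 0.0601
```

```bash
python3 -c "
from h import *
goto((.48,0,.45),187)"
```

```text
shift [ 0.0529  0.1174 -0.0014] rot [-1.00e-02  7.00e-02 -1.57e+01]
```

play_rows(
  steps=[
    [[0.018,0.04,0],[0,0,-5],40],
    [[0.036,0.08,0],[0,0,-11],40],
    [[0.053,0.117,0],[0,0,-16],40],
    [[0.053,0.117,0],[0,0,-16],40],
    [[0.053,0.117,0],[0,0,-16],40],
  ],
)

```text
time_s: 6.35
position: [0.4812, -0.002, 0.4482]
eef_rot: [-3.141, 0.001, -3.017]
ft_force: [0.5, -1.0, -0.3]
grip_width: 0.0601
```

```bash
python3 - <<'E'
from h import *
st=sensors.state();print(st['ft_force'],st['grip_width'],repr(st['position']),repr(st['eef_rot']))
for n in("wrist","scene","side"):
  im=optics.capture(n)[:,:,::-1]; cv2.imwrite(f"pics/{n}5.png",im)
E
```

```text
[ 0.50973199 -0.98297252 -0.26574688] 0.06006192755108546 array([ 0.48121188, -0.00197785,  0.44824759]) array([-3.14108768e+00,  9.25924348e-04, -3.01744532e+00])
```

View pics/wrist5.png

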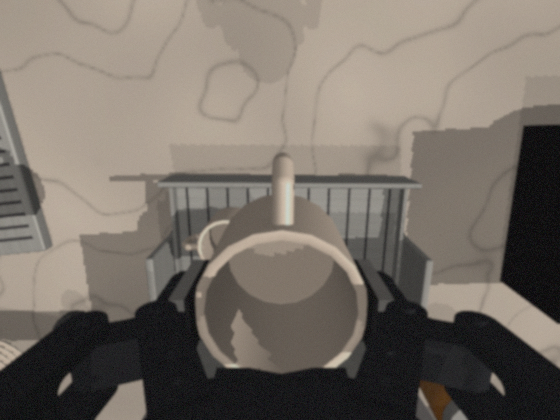

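View pics/scene5.png

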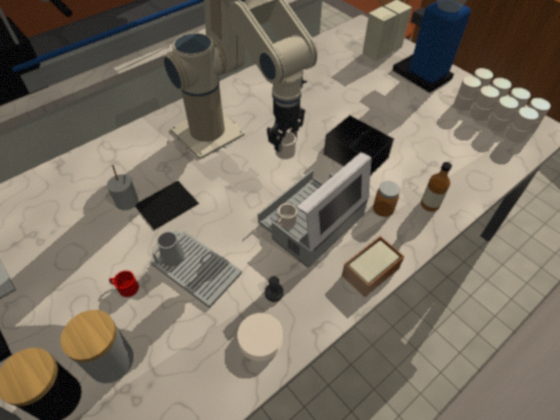

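View pics/side5.png

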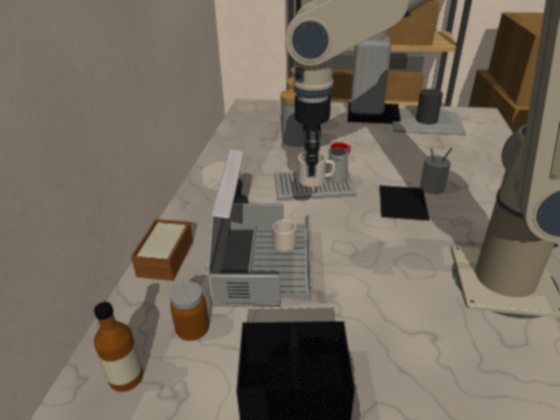

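```bash
python3 - <<'E'
from h import *
crop("pics/wrist5.png",140,160,150,120,"pics/c6.png")
crop("pics/wrist5.png",300,160,150,150,"pics/c7.png")
E
```

```text
(no output)
```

View pics/c6.png

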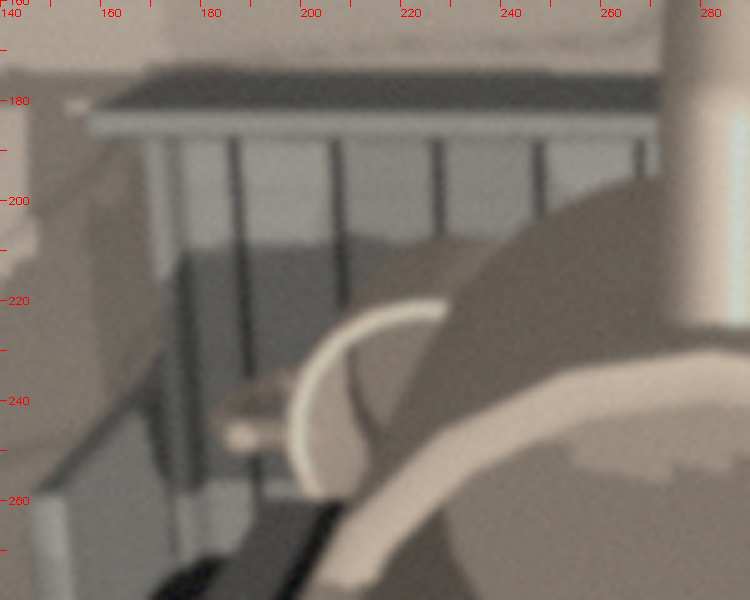

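View pics/c7.png

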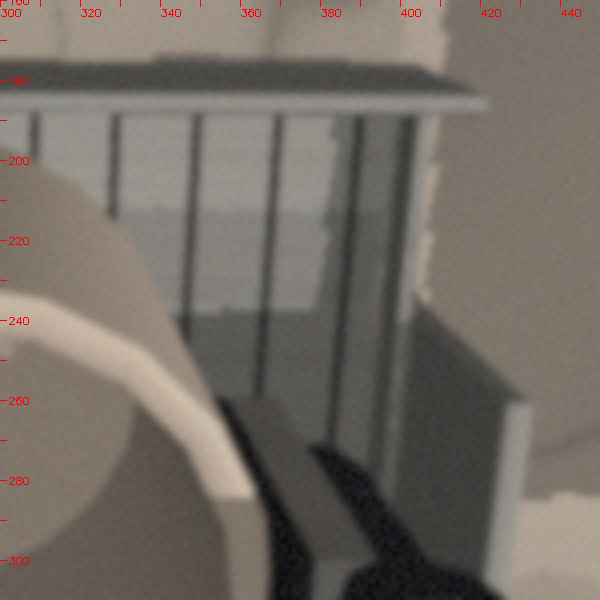

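```bash
cat > tray.py <<'E'
from h import *
st={'position':np.array([0.48121188,-0.00197785,0.44824759]),'eef_rot':np.array([-3.14108768,9.25924348e-04,-3.01744532])}
C=cam("wrist",st);S=cam("scene");D=cam("side")
a=atz(C,(155.5,182),.065);b=atz(C,(419,183.3),.065)
E
python3 - <<'E'
from tray import *
print(a,b,np.linalg.norm(b-a)); d=b-a; print(np.degrees(np.arctan2(-d[0],d[1])))
print("tri right corner",tri([(C,(419,183.3)),(S,(310.5,170.5))]),"left",tri([(C,(155.5,182)),(S,(257,214.5))]),tri([(C,(155.5,182)),(D,(317,216))]))
print("cup2", atz(C,(228,247),.075))
print("warmer front top: -y outer",atz(C,(144,259),.095),"+y outer",atz(C,(429,260.5),.095))
print(tri([(C,(429,260.5)),(D,(239,274))]),tri([(C,(144,259)),(S,(270.5,222))]))
print(proj(C,(.485,0,.065)))
E
```

```text
[ 0.49473799 -0.13209224  0.065     ] [0.46200889 0.13909954 0.065     ] 0.27315961393060123
6.881526508527039
tri right corner (array([0.46180283, 0.13847916, 0.05878957]), [np.float64(3.1), np.float64(3.1)]) left (array([ 0.49631162, -0.13287953,  0.06067956]), [np.float64(0.9), np.float64(0.9)]) (array([ 0.48318759, -0.13007442,  0.06368847]), [np.float64(11.7), np.float64(11.7)])
cup2 [ 0.55300412 -0.05030947  0.075     ]
warmer front top: -y outer [ 0.56846876 -0.13112756  0.095     ] +y outer [0.53403553 0.15465308 0.095     ]
(array([0.58283248, 0.16683428, 0.08218326]), [np.float64(41.4), np.float64(41.4)]) (array([ 0.56851807, -0.13214331,  0.09390126]), [np.float64(0.8), np.float64(0.8)])
[283.05723276 188.46973164]
```

```bash
python3 -c "
from h import *
goto((.5524,.0789,.32),186.9)"
```

```text
shift [-0.0804  0.0723  0.1279] rot [-0.01  0.01  0.13]
```

play_rows(
  steps=[
    [[-0.025,0.024,0.02],[0,0,0],40],
    [[-0.06,0.055,0.05],[0,0,0],40],
    [[-0.08,0.072,0.09],[0,0,0],40],
    [[-0.08,0.072,0.12],[0,0,0],40],
    [[-0.08,0.072,0.128],[0,0,0],40],
  ],
)

```text
time_s: 7.12
position: [0.5513, 0.0788, 0.3175]
eef_rot: [-3.141, -0.004, -3.018]
ft_force: [-0.0, -0.0, -1.5]
grip_width: 0.06
```

play_rows(
  steps=[
    [[0,0,0],[0,0,0],40],
  ],
)

```text
time_s: 7.25
position: [0.5519, 0.0788, 0.3197]
eef_rot: [-3.142, -0.001, -3.019]
ft_force: [0.6, 0.3, -1.3]
grip_width: 0.0599
```

```bash
python3 - <<'E'
from h import *
st=sensors.state();print(st['ft_force'],st['grip_width'],repr(st['position']),repr(st['eef_rot']))
goto((.5524,.0789,.235),186.9,st)
for n in("wrist","scene","side"):
  im=optics.capture(n)[:,:,::-1]; cv2.imwrite(f"pics/{n}6.png",im)
crop("pics/scene6.png",230,110,170,150,"pics/c8.png")
crop("pics/side6.png",190,120,170,190,"pics/c9.png")
E
```

```text
[ 0.58979266  0.25420953 -1.31344018] 0.05987537933350577 array([0.55186455, 0.07882611, 0.31972234]) array([-3.14150436e+00, -6.46800199e-04, -3.01853747e+00])
shift [-0.0006  0.      0.0847] rot [-0.01 -0.04  0.15]
```

View pics/wrist6.png

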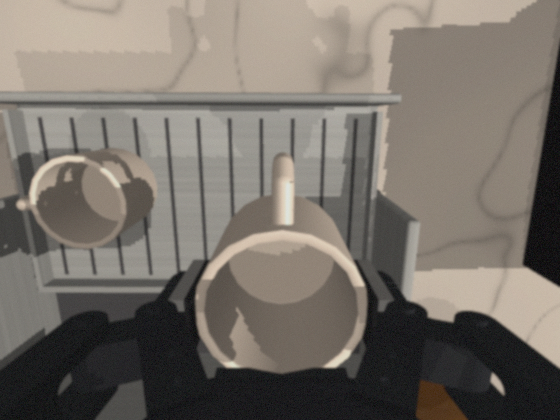

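View pics/c8.png

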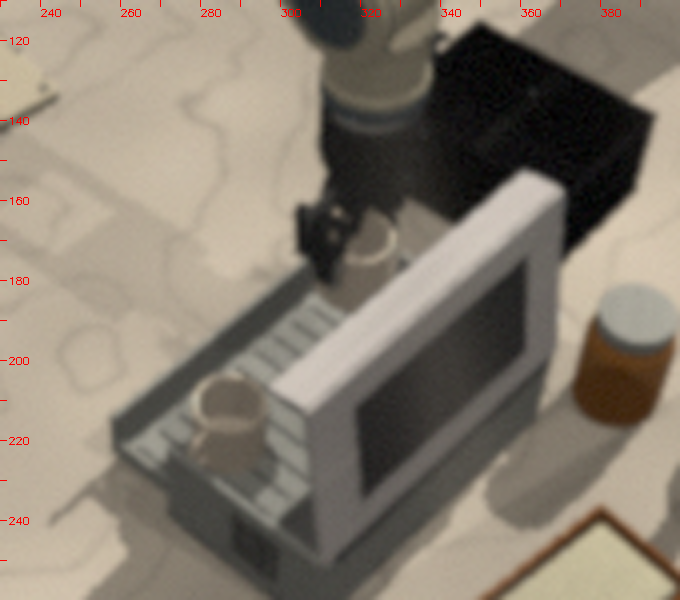

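View pics/c9.png

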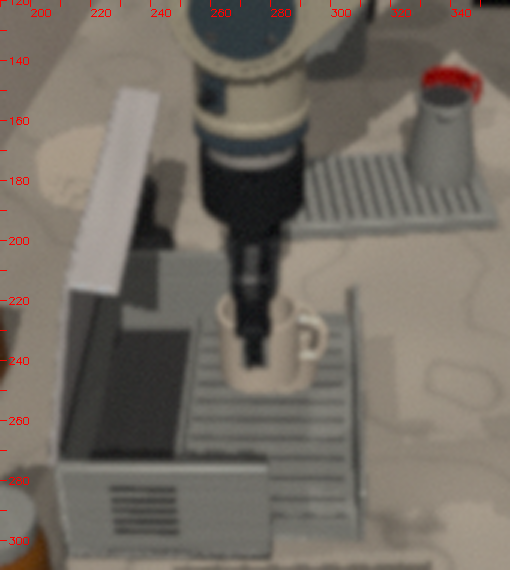

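```bash
python3 - <<'E'
from h import *
st={'position':np.array([0.55186455,0.07882611,0.31972234]),'eef_rot':np.array([-3.14150436e+00,-6.46800199e-04,-3.01853747e+00])}
C=cam("wrist",st)
ux=np.array([.9928,.1198]);uy=np.array([-.1198,.9928])
o=np.array([.5524,.0789])
for n,uv,z in [("rear wall",(100,281),.032),("rear wall bottom",(110,278),.017),("front top outer",(200,94),.065),("front top outer R",(399,96),.065),("side wall +y top",(377,170),.032),("side wall warmer +y inner",(402,260),.095),("cup2 rim",(79,201),.075)]:
    p=atz(C,uv,z)[:2]; r=p-o; print(n,p.round(4),"rel tray axes",(r@ux).round(4),(r@uy).round(4))
E
```

```text
rear wall [ 0.6313 -0.0613] rel tray axes 0.0616 -0.1486
rear wall bottom [ 0.6359 -0.0603] rel tray axes 0.0662 -0.1482
front top outer [0.4772 0.0188] rel tray axes -0.0818 -0.0506
front top outer R [0.4632 0.1408] rel tray axes -0.0811 0.0722
side wall +y top [0.5135 0.1461] rel tray axes -0.0305 0.0713
side wall warmer +y inner [0.5587 0.1535] rel tray axes 0.0152 0.0733
cup2 rim [ 0.5519 -0.0518] rel tray axes -0.0161 -0.1297
```

play_rows(
  steps=[
    [[0,-0.005,0.03],[0,0,0],40],
    [[0,-0.005,0.06],[0,0,0],40],
    [[0,-0.005,0.08],[0,0,0],40],
    [[0,-0.005,0.088],[0,0,0],40],
    [[0,-0.005,0.093],[0,0,0],40],
  ],
)

```text
time_s: 8.02
position: [0.5528, 0.0745, 0.2274]
eef_rot: [-3.142, 0.002, -3.018]
ft_force: [-0.2, -0.5, -1.5]
grip_width: 0.0603
```

play_rows(
  steps=[
    [[0,0,0.003],[0,0,0],40],
    [[0,0,0.005],[0,0,0],40],
    [[0,0,0.007],[0,0,0],40],
  ],
)

```text
time_s: 8.4
position: [0.5525, 0.0746, 0.22]
eef_rot: [-3.142, 0.001, -3.017]
ft_force: [-0.7, -0.3, -1.7]
grip_width: 0.0601
```

play_rows(
  steps=[
    [[0,0,0.002],[0,0,0],40],
    [[0,0,0.003],[0,0,0],40],
    [[0,0,0.004],[0,0,0],40],
  ],
)

```text
time_s: 8.78
position: [0.5523, 0.0745, 0.2156]
eef_rot: [3.142, -0.0, -3.017]
ft_force: [-0.7, 0.1, -0.8]
grip_width: 0.0601
```

play_rows(
  steps=[
    [[0,0,0.001],[0,0,0],40],
    [[0,0,0.0015],[0,0,0],40],
  ],
)

```text
time_s: 9.02
position: [0.5523, 0.0745, 0.2142]
eef_rot: [3.142, -0.0, -3.017]
ft_force: [0.4, 0.0, -1.1]
grip_width: 0.0601
```

play_rows(
  steps=[
    [[0,0,0.001],[0,0,0],40],
    [[0,0,0.001],[0,0,0],40],
  ],
)

```text
time_s: 9.28
position: [0.5525, 0.0746, 0.2135]
eef_rot: [-3.142, 0.001, -3.017]
ft_force: [-1.5, -0.9, 2.9]
grip_width: 0.06
```

play_rows(
  steps=[
    [[0,0,0.001],[0,0,0],40],
    [[0,0,0.001],[0,0,0],40],
  ],
)

```text
time_s: 9.52
position: [0.5532, 0.0747, 0.2135]
eef_rot: [-3.142, 0.003, -3.017]
ft_force: [-0.1, 0.3, 10.1]
grip_width: 0.0601
```

play_rows(
  steps=[
    [[0,0,-0.001],[0,0,0],75],
    [[0,0,-0.001],[0,0,0],85],
    [[0,0,-0.001],[0,0,0],88],
    [[0,0,-0.001],[0,0,0],88],
  ],
)

```text
time_s: 10.02
position: [0.5522, 0.0745, 0.213]
eef_rot: [-3.142, -0.0, -3.017]
ft_force: [-0.2, -0.5, 0.3]
grip_width: 0.0754
```

```bash
python3 - <<'E'
from h import *
st=sensors.state();print(st['ft_force'],st['grip_width'],repr(st['position']),repr(st['eef_rot']))
for n in("wrist","side"):
  im=optics.capture(n)[:,:,::-1]; cv2.imwrite(f"pics/{n}7.png",im)
crop("pics/side7.png",190,120,170,190,"pics/c10.png")
E
```

```text
[-0.15757763 -0.49006141  0.32566901] 0.07538319468698826 array([0.55219192, 0.07452716, 0.21302774]) array([-3.14157733e+00, -3.85962798e-04, -3.01737381e+00])
```

View pics/wrist7.png

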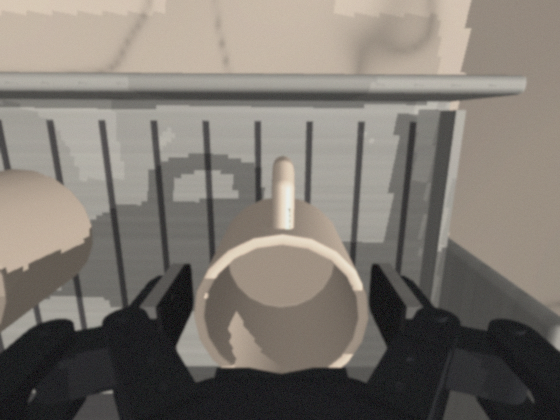

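View pics/c10.png

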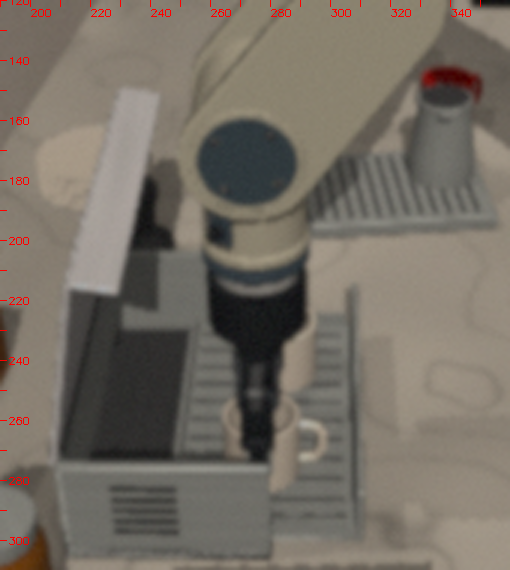

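play_rows(
  steps=[
    [[0,0,-0.015],[0,0,0],88],
    [[0,0,-0.04],[0,0,0],88],
    [[0,0,-0.08],[0,0,0],88],
    [[0.01,0,-0.12],[0,0,0],60],
    [[0.05,0,-0.14],[0,0,0],30],
  ],
)

```text
time_s: 10.75
position: [0.504, 0.0685, 0.3567]
eef_rot: [-3.141, 0.006, -3.017]
ft_force: [-0.1, -0.4, -0.4]
grip_width: 0.0399
```

```bash
python3 - <<'E'
from h import *
st=sensors.state()
goto((.4784-.065*.9928,.0035-.065*.12,.30),186.9,st)
im=optics.capture("wrist")[:,:,::-1]; cv2.imwrite("pics/w8.png",im)
E
```

```text
shift [ 0.0988 -0.061   0.056 ] rot [-0.    0.37  0.22]
```

View pics/w8.png

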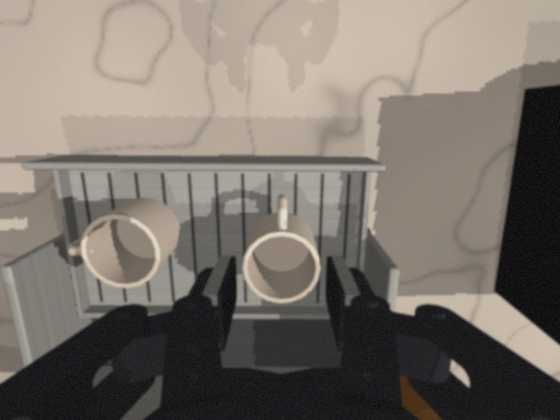

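Both cups stand upright in the tray (rims at (121,250) and (281,266)). Now move in front of the panel.

play_rows(
  steps=[
    [[0.04,-0.025,0],[0,0,0],10],
    [[0.09,-0.055,0.02],[0,0,0],0],
    [[0.099,-0.061,0.06],[0,0,0],0],
    [[0.099,-0.061,0.1],[0,0,0],0],
    [[0.099,-0.061,0.1],[0,0,0],0],
  ],
)

```text
time_s: 11.42
position: [0.411, -0.0046, 0.252]
eef_rot: [3.141, -0.005, -3.018]
ft_force: [-0.3, -0.4, 0.7]
grip_width: -0.0001
```

```bash
python3 - <<'E'
from h import *
st=sensors.state()
print(st['ft_force'],st['position'],st['grip_width'])
goto((.4784-.065*.9928,.0035-.065*.12,.205),186.9,st)
for n in("wrist","side"):
  im=optics.capture(n)[:,:,::-1]; cv2.imwrite(f"pics/{n}9.png",im)
E
```

```text
[-0.25082449 -0.42684913  0.72094643] [ 0.41103339 -0.00456261  0.25203029] -7.694997134587642e-05
shift [-0.0031 -0.0001  0.047 ] rot [ 0.05 -0.28  0.19]
```

View pics/wrist9.png

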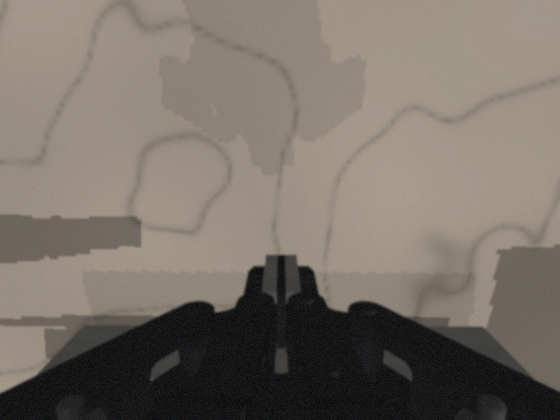

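View pics/side9.png

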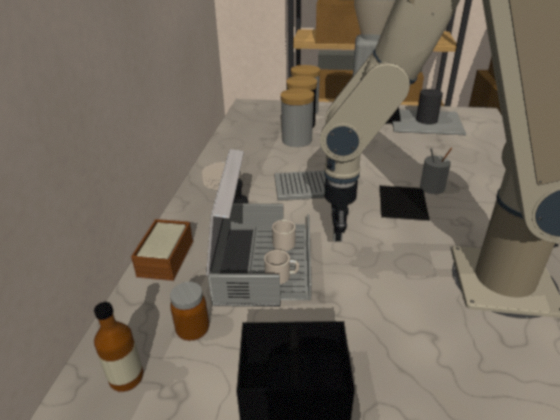

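play_rows(
  steps=[
    [[-0.003,0,0.025],[0,0,0],0],
    [[-0.003,0,0.047],[0,0,0],0],
    [[-0.015,0,0.047],[0,0,0],0],
    [[-0.028,0,0.047],[0,0,0],0],
    [[-0.035,0,0.047],[0,0,0],0],
  ],
)

```text
time_s: 12.15
position: [0.4488, 0.0001, 0.2076]
eef_rot: [-3.141, 0.004, -3.017]
ft_force: [-0.2, -0.2, 0.2]
grip_width: 0.0002
```

play_rows(
  steps=[
    [[-0.004,0,0],[0,0,0],0],
    [[-0.008,0,0],[0,0,0],0],
    [[-0.012,0,0],[0,0,0],0],
    [[-0.016,0,0],[0,0,0],0],
    [[-0.02,0,0],[0,0,0],0],
  ],
)

```text
time_s: 12.78
position: [0.4668, 0.0024, 0.2062]
eef_rot: [3.142, -0.0, -3.017]
ft_force: [-0.2, 0.2, 0.5]
grip_width: -0.0003
```

play_rows(
  steps=[
    [[-0.004,0,0],[0,0,0],0],
    [[-0.008,0,0],[0,0,0],0],
    [[-0.013,0,0],[0,0,0],0],
    [[-0.018,0,0],[0,0,0],0],
    [[-0.023,0,0],[0,0,0],0],
  ],
)

```text
time_s: 13.4
position: [0.4897, 0.0052, 0.2061]
eef_rot: [-3.142, -0.0, -3.017]
ft_force: [-1.7, -1.2, -1.3]
grip_width: -0.0002
```

```bash
python3 - <<'E'
from h import *
for n in("side","scene"):
  im=optics.capture(n)[:,:,::-1]; cv2.imwrite(f"pics/{n}10.png",im)
crop("pics/side10.png",190,140,180,180,"pics/c11.png")
E
```

```text
(no output)
```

View pics/c11.png

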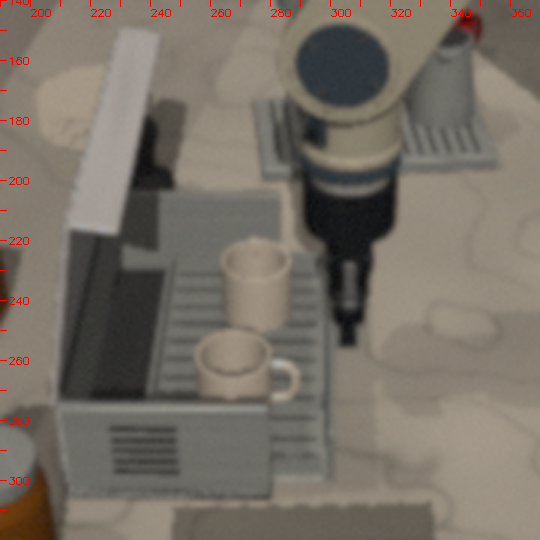

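play_rows(
  steps=[
    [[-0.006,0,0],[0,0,0],0],
    [[-0.013,0,0],[0,0,0],0],
    [[-0.02,0,0],[0,0,0],0],
    [[-0.027,0,0],[0,0,0],0],
    [[-0.033,0,0],[0,0,0],0],
  ],
)

```text
time_s: 14.12
position: [0.5227, 0.0093, 0.2062]
eef_rot: [-3.142, 0.0, -3.017]
ft_force: [-1.7, -2.7, -0.7]
grip_width: 0.0
```

play_rows(
  steps=[
    [[-0.003,0,0],[0,0,0],0],
    [[-0.006,0,0],[0,0,0],0],
    [[-0.009,0,0],[0,0,0],0],
    [[-0.012,0,0],[0,0,0],0],
  ],
)

```text
time_s: 14.62
position: [0.5342, 0.0108, 0.2063]
eef_rot: [-3.142, -0.0, -3.017]
ft_force: [-1.7, -1.8, 0.0]
grip_width: -0.0001
```

```bash
python3 - <<'E'
from h import *
for n in("side","scene"):
  im=optics.capture(n)[:,:,::-1]; cv2.imwrite(f"pics/{n}11.png",im)
crop("pics/side11.png",190,140,180,180,"pics/c12.png")
crop("pics/scene11.png",230,110,170,150,"pics/c13.png")
E
```

```text
(no output)
```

View pics/c12.png

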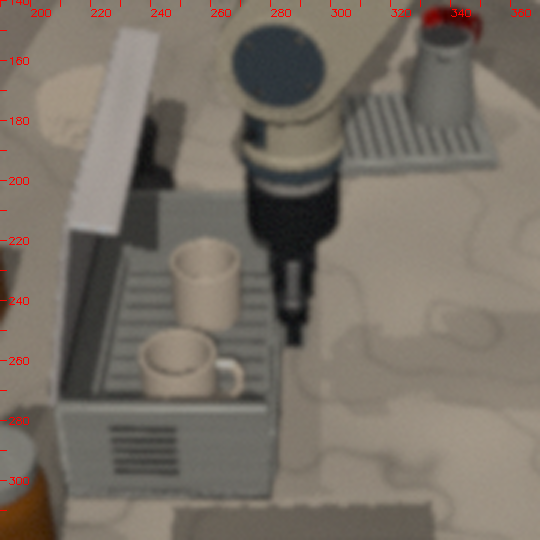

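View pics/c13.png

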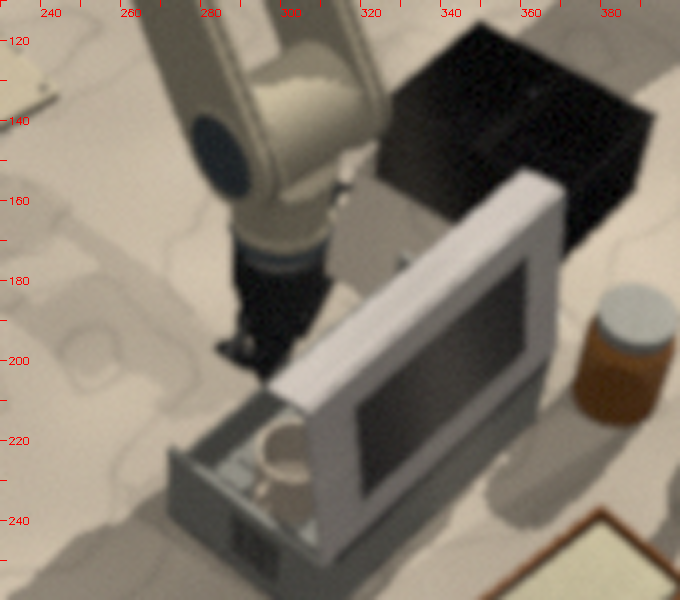

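Nearly home (a few mm proud at (283,285) in the side crop). Creep until the stop is felt.

play_rows(
  steps=[
    [[-0.002,0,0],[0,0,0],0],
    [[-0.004,0,0],[0,0,0],0],
    [[-0.005,0,0],[0,0,0],0],
  ],
)

```text
time_s: 15.1
position: [0.5388, 0.0114, 0.2062]
eef_rot: [3.142, -0.001, -3.017]
ft_force: [-4.5, -0.8, 3.1]
grip_width: -0.0005
```

play_rows(
  steps=[
    [[-0.002,0,0],[0,0,0],0],
    [[-0.002,0,0],[0,0,0],0],
  ],
)

```text
time_s: 15.35
position: [0.5395, 0.0115, 0.2059]
eef_rot: [3.141, -0.005, -3.017]
ft_force: [-7.6, -2.1, 6.1]
grip_width: -0.0
```

play_rows(
  steps=[
    [[-0.002,0,0],[0,0,0],0],
    [[-0.002,0,0],[0,0,0],0],
    [[-0.002,0,0],[0,0,0],0],
  ],
)

```text
time_s: 15.72
position: [0.5401, 0.0116, 0.2057]
eef_rot: [3.141, -0.009, -3.017]
ft_force: [-13.1, -4.0, 10.3]
grip_width: 0.0001
```

```bash
python3 - <<'E'
from h import *
st=sensors.state();print(st['ft_force'],st['position'])
for n in("side","scene"):
  im=optics.capture(n)[:,:,::-1]; cv2.imwrite(f"pics/{n}12.png",im)
crop("pics/side12.png",200,180,130,130,"pics/c14.png")
E
```

```text
[-13.12183427  -4.04078641  10.29697818] [0.54005551 0.01160752 0.20569463]
```

View pics/c14.png

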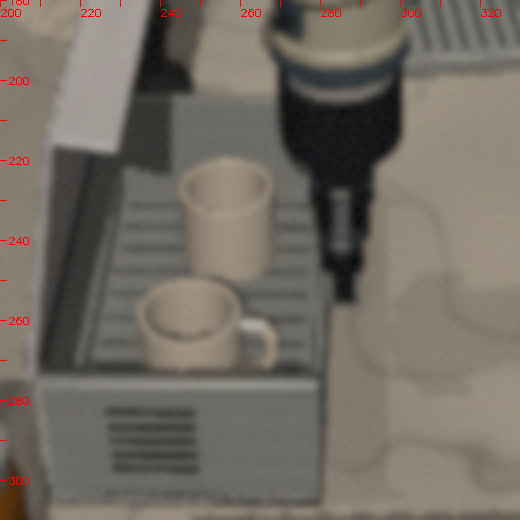

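play_rows(
  steps=[
    [[0.01,0,0],[0,0,0],0],
    [[0.03,0,-0.02],[0,0,0],0],
    [[0.04,0,-0.08],[0,0,0],0],
    [[0.04,0,-0.14],[0,0,0],0],
    [[0.04,0,-0.2],[0,0,0],0],
  ],
)

```text
time_s: 16.45
position: [0.5031, 0.007, 0.4083]
eef_rot: [-3.142, 0.002, -3.017]
ft_force: [1.7, 0.6, 0.4]
grip_width: -0.0001
```

```bash
python3 - <<'E'
from h import *
st=sensors.state();print(st['ft_force'],st['position'])
for n in("side","wrist"):
  im=optics.capture(n)[:,:,::-1]; cv2.imwrite(f"pics/{n}13.png",im)
goto((.710+.04*.9928,.031+.04*.12,.50),186.9,st)
E
```

```text
[1.7019352  0.61346674 0.36014691] [0.50311385 0.00697531 0.40834568]
shift [-0.2484 -0.0019 -0.0912] rot [-0.    0.09  0.21]
```

View pics/wrist13.png

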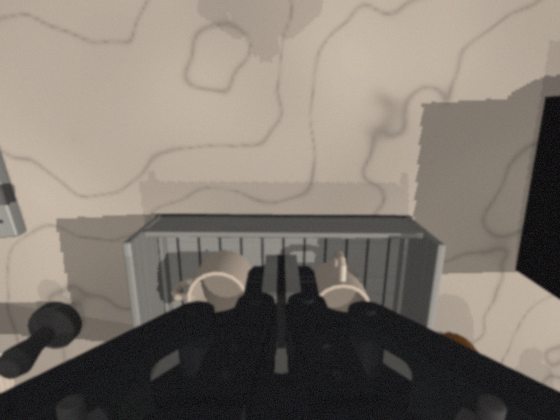

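View pics/side13.png

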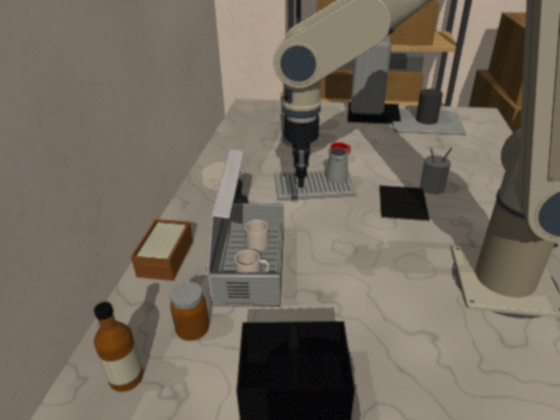

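play_rows(
  steps=[
    [[0,0,-0.05],[0,0,0],0],
    [[0,0,-0.092],[0,0,0],0],
    [[-0.05,-0.001,-0.092],[0,0,0],0],
    [[-0.1,-0.001,-0.092],[0,0,0],0],
    [[-0.14,-0.002,-0.092],[0,0,0],0],
  ],
)

```text
time_s: 17.18
position: [0.6442, 0.0226, 0.4975]
eef_rot: [3.142, 0.001, -3.017]
ft_force: [-0.8, -0.7, 0.1]
grip_width: 0.0002
```

```bash
python3 - <<'E'
from h import *
st=sensors.state();print(st['ft_force'],st['position'])
C=cam("wrist",st)
for n in("wrist",):
  im=optics.capture(n)[:,:,::-1]; cv2.imwrite(f"pics/{n}14.png",im)
goto((.710+.045*.9928,.031+.045*.12,.50),186.9,st)
E
```

```text
[-0.80238034 -0.73570354  0.11720641] [0.64417287 0.02263564 0.49753035]
shift [-1.114e-01 -1.000e-04 -2.400e-03] rot [0.   0.06 0.23]
```

View pics/wrist14.png

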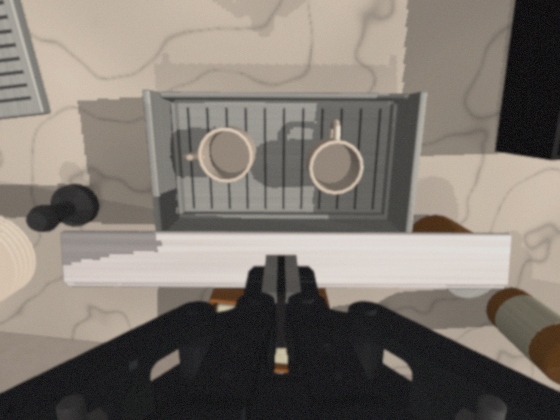

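```bash
python3 - <<'E'
from h import *
st=sensors.state();C=cam("wrist",st)
h=np.array([.710,.031]);ux=np.array([.9928,.1198]);uy=np.array([-.1198,.9928])
for uv,z in (((235,287),.259),((335,287),.259),((235,233),.265),((63,286),.259),((509,288),.259)):
    p=atz(C,uv,z)[:2]; print((p-h)@ux,(p-h)@uy)
# plan
for th in (1.36,1.2,1.0,.8,.6,.4,.2,.1,0):
    r=.13;w=.0113
    s=r*np.cos(th)-.006*np.sin(th)-w; z=.095+r*np.sin(th)+.006*np.cos(th)+.173
    print(th,round(s,4),round(z,4))
E
```

```text
-0.02064384305876349 -0.031233313901851877
-0.021028120763653457 0.035310728902025135
-0.06064945538207525 -0.029217490094214368
-0.02071822914897197 -0.14571329498819788
-0.02096146674325307 0.15108372448674753
1.36 0.01 0.3964
1.2 0.0302 0.3913
1.0 0.0539 0.3806
0.8 0.075 0.3654
0.6 0.0926 0.3464
0.4 0.1061 0.3242
0.2 0.1149 0.2997
0.1 0.1175 0.2869
0 0.1187 0.274
```

play_rows(
  steps=[
    [[-0.055,0,0],[0,0,0],0],
    [[-0.111,0,0],[0,0,0],0],
    [[-0.111,0,0.03],[0,0,0],0],
    [[-0.111,0,0.07],[0,0,0],0],
    [[-0.111,0,0.1],[0,0,0],0],
  ],
)

```text
time_s: 17.85
position: [0.7522, 0.0361, 0.395]
eef_rot: [3.141, -0.002, -3.017]
ft_force: [-0.5, 0.7, -0.9]
grip_width: -0.0001
```

```bash
python3 - <<'E'
from h import *
st=sensors.state();print(st['ft_force'],st['position'],st['q'])
for n in("side","scene"):
  im=optics.capture(n)[:,:,::-1]; cv2.imwrite(f"pics/{n}15.png",im)
h=np.array([.710,.031]);ux=np.array([.9928,.1198])
print("s",-(st['position'][:2]-h)@ux)
E
```

```text
[-0.47172939  0.7235735  -0.89359331] [0.75223423 0.03614104 0.39502029] [ 3.21818333e-02  6.23521070e-01  1.31566619e+00  1.53008409e-04
  1.20431086e+00 -1.66299076e+00]
s -0.042546037691242794
```

View pics/side15.png

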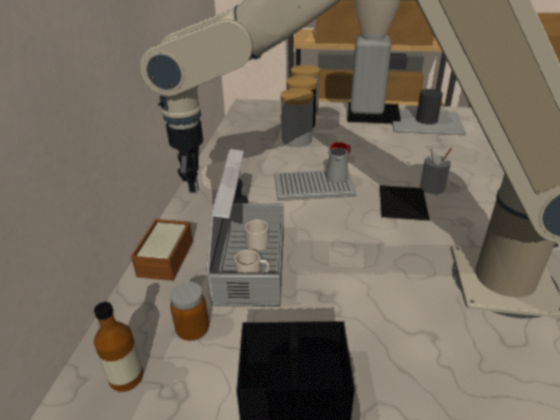

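View pics/scene15.png

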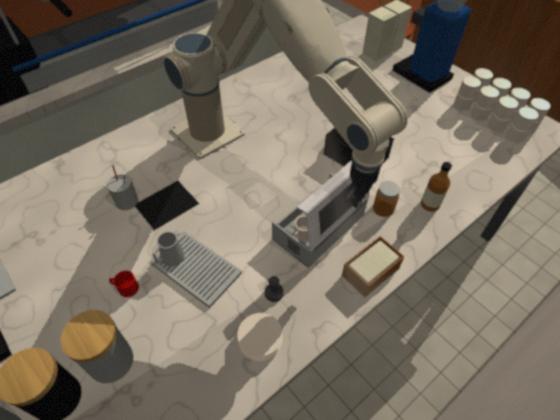

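play_rows(
  steps=[
    [[0.015,0,0],[0,0,0],0],
    [[0.03,0,0],[0,0,0],0],
    [[0.042,0,0],[0,0,0],0],
    [[0.052,0,0],[0,0,0],0],
    [[0.06,0,0.001],[0,0,0],0],
  ],
)

```text
time_s: 18.58
position: [0.6931, 0.0286, 0.398]
eef_rot: [-3.141, 0.003, -3.017]
ft_force: [4.1, 0.9, 1.0]
grip_width: -0.0005
```

play_rows(
  steps=[
    [[0.006,0,0.001],[0,0,0],0],
    [[0.012,0,0.003],[0,0,0],0],
    [[0.018,0,0.005],[0,0,0],0],
    [[0.024,0,0.008],[0,0,0],0],
    [[0.03,0,0.01],[0,0,0],0],
  ],
)

```text
time_s: 19.2
position: [0.6628, 0.0248, 0.3867]
eef_rot: [3.142, -0.0, -3.017]
ft_force: [1.5, 0.9, -0.9]
grip_width: -0.0
```

```bash
python3 - <<'E'
from h import *
st=sensors.state();print(st['ft_force'],st['position'])
for n in("side",):
  im=optics.capture(n)[:,:,::-1]; cv2.imwrite(f"pics/{n}16.png",im)
crop("pics/side16.png",120,60,200,250,"pics/c16.png")
h=np.array([.710,.031]);ux=np.array([.9928,.1198])
print("s",-(st['position'][:2]-h)@ux)
E
```

```text
[ 1.47577472  0.86158768 -0.89067588] [0.66283783 0.0248258  0.38674131]
s 0.047562270958994284
```

View pics/c16.png

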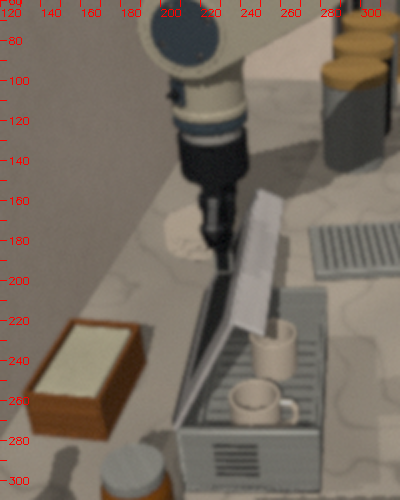

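play_rows(
  steps=[
    [[0.007,0,0.006],[0,0,0],0],
    [[0.014,0,0.011],[0,0,0],0],
    [[0.021,0,0.016],[0,0,0],0],
    [[0.027,0,0.021],[0,0,0],0],
    [[0.033,0,0.027],[0,0,0],0],
  ],
)

```text
time_s: 19.88
position: [0.6301, 0.0208, 0.3599]
eef_rot: [3.142, -0.0, -3.017]
ft_force: [-0.5, 0.3, 2.3]
grip_width: 0.0002
```

```bash
python3 - <<'E'
from h import *
st=sensors.state();print(st['ft_force'],st['position'])
h=np.array([.710,.031]);ux=np.array([.9928,.1198])
s=-(st['position'][:2]-h)@ux
for th in (.7,.6,.5,.4,.3,.2,.1,0,-.03):
    a=.13*np.cos(th)-.006*np.sin(th)-.0113; z=.268+.13*np.sin(th)+.006*np.cos(th)
    print(th,round(a-s,4),round(st['position'][2]-z,4))
E
```

```text
[-0.46718846  0.26094006  2.28102384] [0.63007798 0.0207588  0.35985727]
0.7 0.0037 0.0035
0.6 0.012 0.0135
0.5 0.0193 0.0243
0.4 0.0255 0.0357
0.3 0.0305 0.0477
0.2 0.0343 0.0601
0.1 0.0369 0.0729
0 0.0381 0.0859
-0.03 0.0382 0.0898
```

play_rows(
  steps=[
    [[0.006,0,0.007],[0,0,0],0],
    [[0.012,0,0.0135],[0,0,0],0],
    [[0.017,0,0.02],[0,0,0],0],
    [[0.021,0,0.027],[0,0,0],0],
    [[0.0255,0,0.036],[0,0,0],0],
  ],
)

```text
time_s: 20.5
position: [0.6049, 0.0176, 0.3237]
eef_rot: [-3.142, -0.0, -3.017]
ft_force: [-0.1, -0.1, 0.9]
grip_width: 0.0002
```

play_rows(
  steps=[
    [[0.003,0,0.006],[0,0,0],0],
    [[0.005,0,0.012],[0,0,0],0],
    [[0.007,0,0.018],[0,0,0],0],
    [[0.009,0,0.024],[0,0,0],0],
    [[0.01,0,0.03],[0,0,0],0],
  ],
)

```text
time_s: 21.12
position: [0.5952, 0.0164, 0.2938]
eef_rot: [3.142, -0.0, -3.017]
ft_force: [-0.2, 0.2, -0.1]
grip_width: 0.0002
```

```bash
python3 - <<'E'
from h import *
st=sensors.state();print(st['ft_force'],st['position'])
for n in("side",):
  im=optics.capture(n)[:,:,::-1]; cv2.imwrite(f"pics/{n}17.png",im)
crop("pics/side17.png",120,120,200,190,"pics/c17.png")
E
```

```text
[-0.21116434  0.19254015 -0.11173902] [0.59518816 0.01639278 0.29382511]
```

View pics/c17.png

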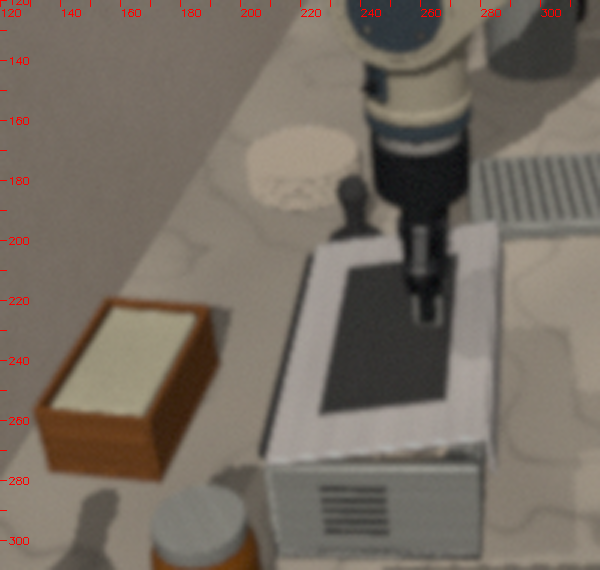

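play_rows(
  steps=[
    [[0.001,0,0.005],[0,0,0],0],
    [[0.002,0,0.01],[0,0,0],0],
    [[0.002,0,0.014],[0,0,0],0],
    [[0.002,0,0.017],[0,0,0],0],
    [[0.002,0,0.019],[0,0,0],0],
  ],
)

```text
time_s: 21.8
position: [0.5933, 0.0162, 0.275]
eef_rot: [3.142, -0.0, -3.017]
ft_force: [0.4, -0.3, 1.2]
grip_width: 0.0003
```

play_rows(
  steps=[
    [[0,0,0.0015],[0,0,0],0],
    [[0,0,0.003],[0,0,0],0],
  ],
)

```text
time_s: 22.05
position: [0.5934, 0.0162, 0.2743]
eef_rot: [-3.142, -0.0, -3.017]
ft_force: [-10.5, 0.1, 31.0]
grip_width: 0.0004
```

play_rows(
  steps=[
    [[0,0,-0.004],[0,0,0],0],
    [[0,0,-0.02],[0,0,0],0],
    [[0,0,-0.06],[0,0,0],0],
    [[0,0,-0.11],[0,0,0],0],
    [[0,0,-0.15],[0,0,0],0],
  ],
)

```text
time_s: 22.68
position: [0.5934, 0.0162, 0.4251]
eef_rot: [-3.141, 0.002, -3.017]
ft_force: [0.8, -0.5, 0.1]
grip_width: 0.0001
```

```bash
python3 - <<'E'
from h import *
st=sensors.state();print(st['ft_force'],st['position'],np.abs(st['qvel']).max())
for n in("side","scene","wrist"):
  im=optics.capture(n)[:,:,::-1]; cv2.imwrite(f"pics/{n}18.png",im)
crop("pics/side18.png",190,170,130,140,"pics/c18.png")
E
```

```text
[ 0.80038533 -0.47480531  0.05569487] [0.59343879 0.01619576 0.42507997] 0.6251865741194605
```

View pics/c18.png

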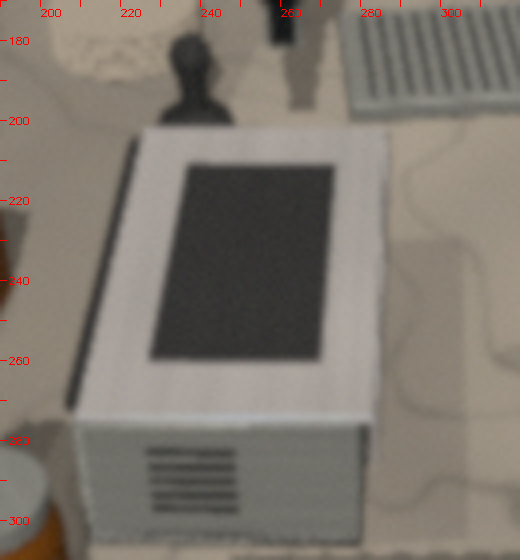

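View pics/scene18.png

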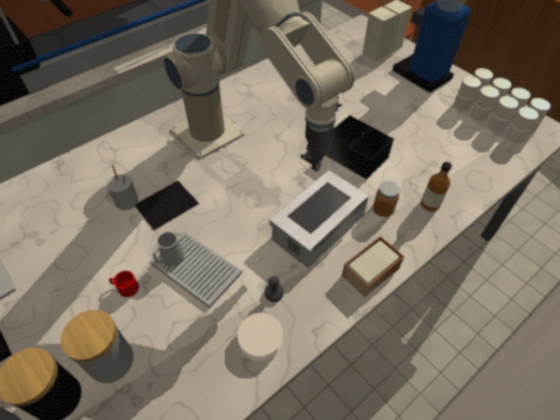

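View pics/wrist18.png

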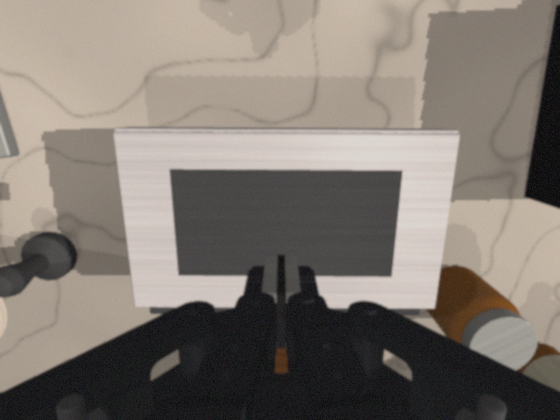

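play_rows(
  steps=[
    [[0,0,0],[0,0,0],0],
    [[0,0,0],[0,0,0],0],
    [[0,0,0],[0,0,0],0],
  ],
)

```text
time_s: 23.2
position: [0.5932, 0.0162, 0.4211]
eef_rot: [3.141, -0.002, -3.017]
ft_force: [-0.2, 0.3, 0.4]
grip_width: 0.0002
```

```bash
python3 - <<'E'
from cell import job_done, sensors
print(sensors.state()['ft_force'])
print(job_done())
E
```

```text
[-0.22525778  0.2653384   0.44600242]
the job is handed in; nothing more can be done
None
```

I put the white cup upright on the free +y half of the tray, pushed the tray home onto its stop, and swung the lid shut from behind. I handed the job in at about 23 s; it reports no verdict.

**Cups:** the last picture with the lid still up showed both cups upright with the tray home. They are hidden now that the lid is shut.

**Tray:** the push felt the end stop where I had worked out it would be, and the front face looks flush.

**Lid:** I pressed it down until the fingertips were at 0.101 m, the height for fully shut. The side view shows the plate lying level on the walls.

**Bystanders:** the jug, tamper and jar look unmoved in the last pictures. The robot stands clear, with a wrist force below 0.6 N.

**Checks that disagreed:**
- The final press on the lid reached 31 N, more than the lid needed but below the limits.
- The side camera's sightings of the warmer's corners disagreed with the other two cameras, two of them by about 12 and 41 mm. I located the tray from the wrist and scene cameras, which agreed to about 3 mm.

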